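# Clamp the square blank from the leaning pocket rack in the filing vise

### The job

Pluck the square silver blank out of the leaning pocket rack, stand it upright on the floor of the little filing vise between its jaws, with its flat sides square to them, and turn the knob clockwise until you feel the jaw grip the blank firmly, but no harder: the silver is soft and must not be marked. Leave the blank clamped there, leave the round blanks in their pockets and do not disturb the other things on the bench.

Things in the scene. Friction and masses are not known exactly. Their poses are not given: they have to be found in the camera images.
- blank: the square blank: plain silver-grey bar, 15 x 15 x 28 mm, square section, about 60 g (varies), the only square one of four blanks of equal length. 12 mm of it sit in a pocket, 16 mm project, leaning with the rack. Origin: centre of its underside (on the pocket floor); z along its 28 mm length, out of the pocket; x, y square to its flat sides (at first y runs along the row)
- round1: a round silver-grey blank, diameter 15 mm, 28 mm long, the upper 10 mm turned down to a tip of 8 mm, about 60 g, in another pocket of the rack; must stay there. Origin: centre of its underside (pocket floor), z along its axis
- round2: a round silver-grey blank, diameter 15 mm, 28 mm long, the upper 10 mm turned down to a tip of 8 mm, about 60 g, in another pocket of the rack; must stay there. Origin: centre of its underside (pocket floor), z along its axis
- round3: a round silver-grey blank, diameter 15 mm, 28 mm long, the upper 10 mm turned down to a tip of 8 mm, about 60 g, in another pocket of the rack; must stay there. Origin: centre of its underside (pocket floor), z along its axis
- rack: fixed pale wooden pocket rail 200 mm long (y, level), 50 mm wide, on two feet. Its face leans 30 degrees to the robot's side: the pockets' outward axis is (-0.5, 0, 0.866) in this frame. Origin: on the bench, 55 mm below the middle of the row of mouths; z up. Four square pockets 17 mm wide, 12 mm deep, at y = -72, -24, 24, 72 mm; which blank is in which varies
- vise: fixed grey filing vise on the bench, a block 60 x 190 x 30 mm, long along y. Origin: centre of its underside, z up. Blank's place (point nest) at y = +45 mm, black knob at y = -55 mm. It stands on one side of the bench and the rack on the other, either way round
- nest (a point): where the clamped blank's underside belongs: on the vise's flat floor, 34 mm above the bench; z up, y from sliding to back jaw, x across. The back jaw's face was set by hand, unmeasured, at y = +7.5 to +11.5 mm; it does not give. Jaws 30 mm wide (x), 9 mm above the floor, so 19 mm of the blank project. Sliding jaw's face at y = -15.5 mm + 15 mm per rad of knob. Gap at the start 21 to 27 mm
- jaw: the vise's steel sliding jaw, 30 x 14 x 9 mm, pushed to +y of the nest frame by the knob through a spring of 8 N per mm. It must press on the blank with more than 3 N in the end and never with more than 30 N, which marks it. Origin: 7 mm behind its face, at the vise floor; axes as the nest
- knob_grip (a point): grip point of the vise's black knob, on its vertical axis, 67 mm above the bench, 100 mm from the nest to -y of the nest frame. The grip is an upright bar 42 mm long (x of this frame, which turns with the knob), 14 mm thick (y), its top 7 mm above this point; the disc under it has 44 mm diameter, top 23 mm below this point
- knob (a joint): turn of the knob in rad, clockwise from above positive; 0 = jaw open (starts at 0 to 0.15), end stop 1.2. It takes about 0.15 N m and stays where left. The jaw meets the blank somewhere from 0.53 to 0.8, with the back jaw's setting; from there the knob stiffens by about 1.8 N m per rad: 0.05 rad more is firm, over 0.25 marks the blank. Left too tight, it springs back to about 10 N
- graver: bystander: hand tool with a dark wooden handle, 150 mm long, 26 mm thick, lying on the bench nearer the robot. Origin: middle of its length, on the bench
- jar: bystander: amber glass jar, diameter 48 mm, 55 mm high, beyond the work. Origin: centre of its underside
- weight: bystander: brass cone, diameter 40 mm, 50 mm high, beyond the work. Origin: centre of its underside
Not all that is in view belongs to the job. Of the things like the vise, leave any that is red; of the rest the smaller one is meant. What is shaped like the blank but pink is not meant.

How it is judged:
On the way:
1. the square blank is out of its pocket, lifted clear of the rack (height (world z) of blank above 0.06 m), for 0.1 s.
At the end, for the whole second after the job is handed in: the square blank stands upright (0.12 rad) on the vise floor (3 mm) between the jaws (within 9 mm of the nest across them; from 4 mm short of it to 8 mm beyond along the vise), square to the jaws (0.12 rad), at rest, with the sliding jaw pressing on it with more than 3 N (contact force between jaw and blank above 3 N and angle between blank's own z axis and vertical below 0.12 rad and z of blank in the frame of nest between -0.003 and 0.003 m and x of blank in the frame of nest between -0.009 and 0.009 m and y of blank in the frame of nest between -0.004 and 0.008 m and (angle between the x axis of blank and the x axis of nest, either way round below 0.12 rad or angle between the x axis of blank and the y axis of nest, either way round below 0.12 rad) and linear speed of blank below 0.01 m/s); the robot touches nothing.
It fails at once if the jaw marks the soft blank: it presses on it with more than 30 N (contact force between jaw and blank above 30 N).
It fails at once if a round blank is moved more than 8 mm from its place in its pocket (distance of any of round1, round2, round3 from where it was at the start of the episode above 0.008 m).
It fails at once if the hand tool, jar or cone is moved more than 30 mm (distance of any of graver, jar, weight from where it was at the start of the episode above 0.03 m).
It also fails if it takes over 61 s, if anything falls off the work surface, if the arm or the gripper's body presses on something with over 40 N, if the wrist force passes 120 N, or if a joint passes its speed limit or range.

### The arm

A 7-joint arm with a two-finger parallel gripper is mounted at the origin on the work surface. World frame = base frame: x ahead of the robot, y to its left, z up, the work surface at z = 0. Lengths are in m, angles in rad, forces in N, time in s.
With the tool pointing down it reaches from about 0.425 to 0.95 m from the base axis. Payload 4.7 kg.
Tool frame: the origin (TCP) lies midway between the tips of the shut fingers; the grasp point (between the pads) lies 19 mm behind it (manip.grip_depth is the distance from the TCP to the grasp point, in m); z points along the fingers, y is the line along which they close (so a half turn about z gives the same grasp; the last joint's range is limited). The gripper opens to 87 mm and grips with 3 to 60 N. Pads are 19 mm wide; open, the fingers measure 117 mm over their backs; the gripper's body (75 mm by 190 mm) begins 51 mm behind the grasp point.
Start: joints at [1.319, 0.469, -0.049, 1.532, 0.024, 1.141, -0.082], TCP at [0.149, -0.658, 0.223] pointing down, gripper open.
Joint ranges: [-2.59, 2.59], [-0.33, 1.99], [-1.39, 1.29], [0.1, 2.45], [-1.04, 4.18], [0.21, 1.99], [-2.66, 2.66]. Speed limits (rad/s): [2.57, 2.57, 3.14, 3.14, 3.14, 3.14, 3.14].

### API

Orientations are given as [roll, pitch, yaw] about the fixed x, y, z axes, in that order (R = Rz(yaw) Ry(pitch) Rx(roll)).
In Python, from bench import manip gives the robot as it stands. The module is installed in compiled form; this text tells all that it offers.
- The arm moves only by the tool step_arm, never from a script. Its argument "deltas" is a list of rows, each an object with "travel": the shift along the tool's x, y, z in mm, a list of three; "twist": the turn, a rotation vector about the tool's x, y, z in rad, a list of three; "jaw": the opening, from 0 (shut) to 1 (fully open). A call has 1 to 5 rows; each row shifts and turns the commanded pose from where the row before left it, along the tool's axes as they then stand; what a row does not reach is not made up. A row lasts 1/12 s, in which the tool goes at most 41.7 mm and 7.16 degrees, less where a joint would pass 70% of its speed; a pose out of reach is approached as far as the arm can. A call with a gripper value outside its range is refused whole. The fingers move at their own pace and stop on an object; the grip force is fixed at half the most. Time passes only in rows, so rows that do not move let the fingers close. It gives the time, the measured TCP pose, the force, the opening and the grip force at its end, in the units of the state.
- manip.sense(): the state, without advancing time (a new reading comes with each control period).
- manip.snapshot(name): name is "side" or "top"; returns (picture, depth): 480x640x3 uint8, red, green, blue; 480x640 float32, m along the optical axis (not along the pixel's ray), 0 where there is no reading.
- manip.get_calibration(name): a dict with "fov_y" (degrees; the focal length in pixels is half the picture's height over the tangent of half this angle, whatever the lens; pixels are square), "cx", "cy" (the principal point, pixels), "extrinsics" (4x4, takes a point from camera to world coordinates). Camera axes: x right, y down, z forward; pixel columns grow to the right and rows downward; lengths in m; the calibration is good to about 2 mm. A picture is of the moment at which its call begins. get_calibration takes no time and is no camera call.
- manip.finish_job(): hands the job in; it is judged then, once.
The state is a dict: "time_s": time; "q": joint angles; "qd": joint speeds; "effort": joint torques, N m; "eef_pos": TCP position; "eef_rot": TCP orientation; "wrist_force": force on the tool from outside, world axes, zero at the start; "moment": the same for the moment, N m; "gripper_width": opening from 0.0 (shut) to 1.0 (fully open); "grasp_force": force on a finger pad.
Only numpy, scipy, OpenCV 4.12 (cv2) and the standard library are available. Lean on these libraries where they do the work, as an engineer would, in place of code of your own. Each camera call takes 0.05 s, during which the arm holds its last target. There are 200 camera calls.

## Working session

There is one attempt and no reset: what is moved stays moved. The work goes in short steps, Python scripts to look and compute and a tool call to move; the robot and the scene stay as the last step left them, time stands still between calls to the robot, and variables do not carry over. Pictures are saved under pics/ and viewed, at most 10 in all, crops included, and the job is handed in when it is done.

Besides the shell and the picture viewer there is one more tool, called after "Emit:" by a JSON object that holds its "op" and its "data", one argument or row to a line. step_arm: Moves the arm, as the interface text tells. Its arguments: {"type":"object","properties":{"deltas":{"type":"array"}},"required":["deltas"]}

```bash
mkdir -p pics; python3 - <<'E'
from bench import manip
import cv2,numpy as np
s=manip.sense();print(s)
for n in("side","top"):
    p,d=manip.snapshot(n);np.savez(f'{n}0.npz',p=p,d=d)
    cv2.imwrite(f'pics/{n}0.png',p[:,:,::-1]);print(n,manip.get_calibration(n),(d>0).mean())
E
```

```text
{'time_s': 0.0, 'q': array([ 1.31908102,  0.46940561, -0.04859612,  1.5337174 ,  0.02411676,
        1.1409905 , -0.08232265]), 'qd': array([-0.00051702,  0.00072437, -0.00142518,  0.00126107,  0.00066029,
       -0.00099793,  0.00176699]), 'effort': array([ 6.93892362e-04, -5.07971370e+01, -8.06258270e-02, -2.36152446e+01,
       -6.14723191e-02,  3.76389571e-02,  1.48016511e-04]), 'eef_pos': array([ 0.14902932, -0.65771659,  0.22151366]), 'eef_rot': array([-3.13966005e+00,  8.67544402e-05,  2.22832940e-01]), 'wrist_force': array([0.41744224, 0.762382  , 0.10521641]), 'moment': array([-0.0254814 , -0.00575706,  0.00288005]), 'grasp_force': 0.0, 'gripper_width': 1.00260061210392}
side {'fov_y': 52.690924943047996, 'cx': 306.53711332938923, 'cy': 238.8259948574822, 'extrinsics': array([[ 0.96858802, -0.13561489,  0.20843669,  0.36074999],
       [-0.24866584, -0.52282883,  0.81536208, -0.68813816],
       [-0.00159853, -0.84158102, -0.54012853,  0.50047863],
       [ 0.        ,  0.        ,  0.        ,  1.        ]])} 0.99619140625
top {'fov_y': 43.881084631075424, 'cx': 319.07534626888867, 'cy': 243.17523890589237, 'extrinsics': array([[-0.02454377, -0.98263058,  0.18394221,  0.28805035],
       [-0.99946664,  0.02808393,  0.01666532, -0.01520809],
       [-0.02154167, -0.18343508, -0.98279577,  1.21356745],
       [ 0.        ,  0.        ,  0.        ,  1.        ]])} 0.9960123697916666
```

View pics/side0.png

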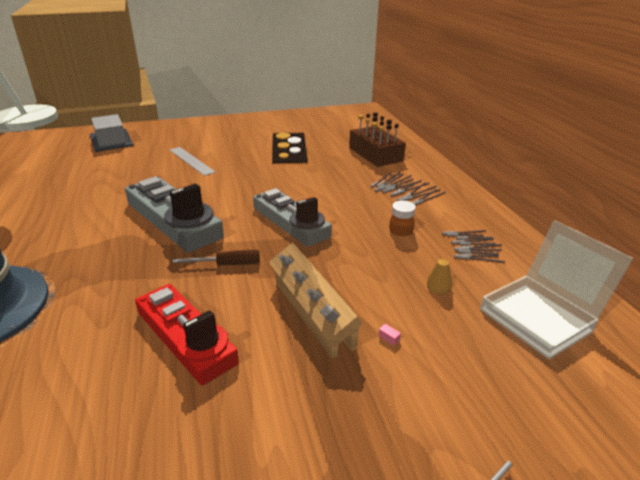

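View pics/top0.png

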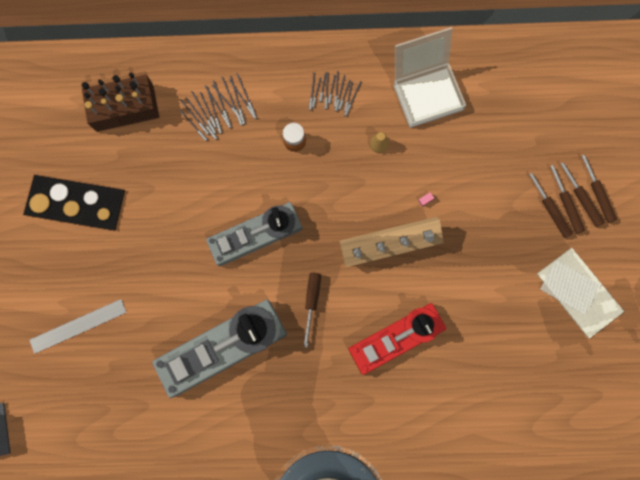

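The side view shows the rack at (313,297), the small grey vise at (292,217), the larger grey one at (172,210), the red one at (186,330) and the pink cube at (390,335). In the top view the rack is at (392,243), the small grey vise at (255,233) and its knob at (279,220). The blanks are at about (358,252), (380,246), (404,240) and (429,236) in the top view. Next I'll make an enlarged crop to find the square one.

```bash
python3 - <<'E'
import cv2,numpy as np
s=np.load('side0.npz')['p'];t=np.load('top0.npz')['p']
def c(im,x,y,w,h,W,H): return cv2.resize(im[y:y+h,x:x+w],(W,H),interpolation=cv2.INTER_CUBIC)
# side rack 265..365 x 240..355 ; 
a=np.hstack([c(s,265,240,100,75,400,300),c(s,245,180,100,75,400,300)])
b=np.hstack([c(t,342,206,104,78,400,300),c(t,203,196,104,78,400,300)])
cv2.imwrite('pics/crop0.png',np.vstack([a,b])[:,:,::-1])
E
```

```text
(no output)
```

View pics/crop0.png

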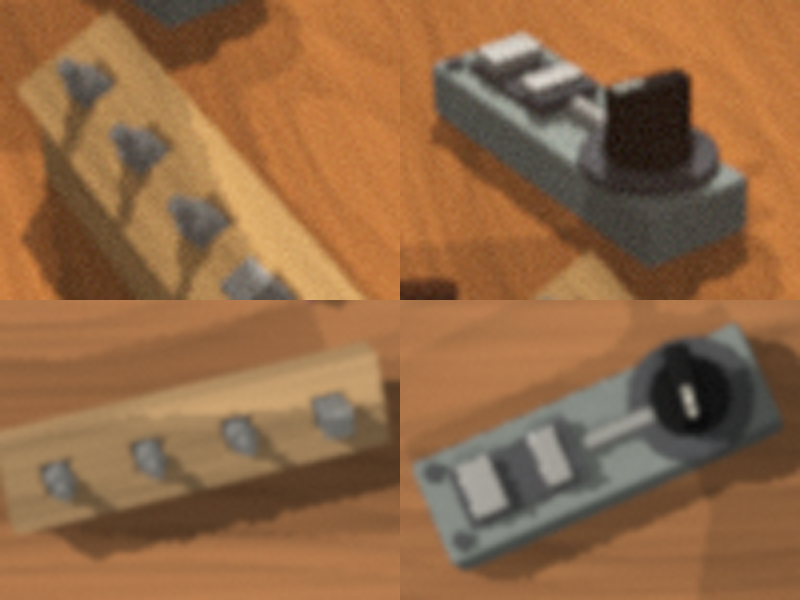

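The square blank is the rightmost one in the top view, at (429,236); in the side view it is at about (329,312). It has a flat square top, while the other three have turned tips. The candidates were the rounds at (358,252), (380,246) and (404,240), and the pink cube at (427,199). Next I'll measure from both depth views.

```bash
cat > h.py <<'E'
import numpy as np,cv2
from bench import manip
def cloud(n,d):
    c=manip.get_calibration(n);f=240/np.tan(np.radians(c['fov_y']/2));v,u=np.mgrid[:480,:640]
    P=np.stack([(u-c['cx'])/f*d,(v-c['cy'])/f*d,d],-1)
    E=c['extrinsics'];return P@E[:3,:3].T+E[:3,3]
def proj(n,X):
    c=manip.get_calibration(n);f=240/np.tan(np.radians(c['fov_y']/2));E=c['extrinsics']
    p=(np.asarray(X)-E[:3,3])@E[:3,:3];return p[...,:2]/p[...,2:]*f+[c['cx'],c['cy']]
E
python3 - <<'E'
from h import *
for n in('top','side'):
    z=np.load(n+'0.npz');W=cloud(n,z['d']);p=z['p'].astype(int)
    t=np.load('top0.npz');T=cloud('top',t['d'])
    cr=T[243,392];cv=T[233,255]
    print(n,'rackc',cr,'visec',cv,'table z',np.median(W[...,2]))
    ok=z['d']>0
    for nm,c,zs in(('vise',cv,(.02,.045)),('rack',cr,(.02,.09))):
        q=W[ok&(np.abs(W[...,0]-c[0])<.085)&(np.abs(W[...,1]-c[1])<.125)&(W[...,2]>zs[0])]
        if nm=='rack': q=q[q[:,1]>c[1]-.118]
        print(nm,len(q),cv2.minAreaRect(q[:,:2].astype(np.float32)), np.histogram(q[:,2],bins=np.arange(.02,.1,.004))[0])
        if nm=='vise':
            k=q[q[:,2]>.066];print('knob top',len(k),k.mean(0) if len(k) else 0,cv2.minAreaRect(k[:,:2].astype(np.float32)) if len(k)>3 else 0,np.percentile(k[:,2],[10,50,95]) if len(k) else 0)
            f=q[(q[:,2]>.028)&(q[:,2]<.036)];print('blocktop',cv2.minAreaRect(f[:,:2].astype(np.float32)),np.median(f[:,2]))
    # noise
    print('noise',np.std(W[300:310,480:490,2]) if n=='top' else np.std(W[300:310,400:410,2]))
E
```

```text
top rackc [ 0.50119696 -0.13949618  0.05463457] visec [0.53313956 0.13384038 0.03569069] table z -0.0006956102428781197
vise 2767 ((0.49162018299102783, 0.11863014101982117), (0.16111820936203003, 0.19036711752414703), 22.913806915283203) [ 62 446 764 589 309 306 125   6   4   4   4   8  52  80   8   0   0   0
   0]
knob top 146 [0.5553649  0.08577792 0.0725147 ] ((0.5559873580932617, 0.08600274473428726), (0.04158230498433113, 0.013888250105082989), 15.238807678222656) [0.06928854 0.07267632 0.07599555]
blocktop ((0.5343001484870911, 0.13606110215187073), (0.06695697456598282, 0.18841871619224548), 23.92727279663086) 0.03152353692288856
rack 2742 ((0.5055679082870483, -0.13979190587997437), (0.05429026111960411, 0.20059534907341003), 12.577836036682129) [  0   0   2   0  39 211 343 369 358 474 515 351  72   8   0   0   0   0
   0]
noise 0.0023520581640333773
side rackc [ 0.50119696 -0.13949618  0.05463457] visec [0.53313956 0.13384038 0.03569069] table z 0.00196539035610524
vise 2019 ((0.4982526898384094, 0.1197458803653717), (0.15946201980113983, 0.1907886564731598), 17.06732749938965) [137 151 387 265 369 168 200  37  44  34  45  40  45  80  17   0   0   0
   0]
knob top 158 [0.55681606 0.0804692  0.07263317] ((0.557504415512085, 0.08303829282522202), (0.042116567492485046, 0.017201434820890427), 11.785432815551758) [0.06797999 0.07380879 0.07655173]
blocktop ((0.535948634147644, 0.13292129337787628), (0.06358345597982407, 0.19021368026733398), 22.320484161376953) 0.031620847635731225
rack 4018 ((0.5023329854011536, -0.14169247448444366), (0.052552398294210434, 0.20586518943309784), 15.148078918457031) [144 116  29  34  49  91 525 600 393 442 627 677 266  25   0   0   0   0
   0]
noise 0.0007846426785164805
```

```bash
python3 - <<'E'
from h import *
from scipy.optimize import minimize
C={n:np.load(n+'0.npz') for n in('top','side')}
Rz=lambda a:np.array([[np.cos(a),-np.sin(a),0],[np.sin(a),np.cos(a),0],[0,0,1]])
# rack: face plane of known normal, local coords per camera
for n in C:
    W=cloud(n,C[n]['d']).reshape(-1,3)
    yaw=np.radians(13.5);o=np.array([.503,-.140,.055])
    q=W[(np.abs(W[:,0]-.503)<.08)&(np.abs(W[:,1]+.14)<.125)&(W[:,2]>.018)]
    for it in range(4):
        R=Rz(yaw)@np.array([[.866,0,-.5],[0,1,0],[.5,0,.866]])
        L=(q-o)@R
        f=L[(np.abs(L[:,2])<.004)&(np.abs(L[:,0])<.03)&(np.abs(L[:,1])<.105)]
        rc=cv2.minAreaRect(f[:,:2].astype(np.float32))
        A=np.c_[f[:,:2],np.ones(len(f))];k=np.linalg.lstsq(A,f[:,2],rcond=None)[0]
        lo,hi=np.percentile(f[:,:2],[.5,99.5],0)
        o=o+R@np.r_[(lo+hi)/2,k[2]]
        a=rc[2] if rc[1][0]<rc[1][1] else rc[2]-90
        yaw+=np.radians(a)*.7
    print(n,'rack o',o,'yaw',np.degrees(yaw),'size',hi-lo,'slopes',k[:2])
    for y in(-.072,-.024,.024,.072):
        b=L[(L[:,2]>.006)&(L[:,2]<.02)&(np.abs(L[:,1]-y)<.015)&(np.abs(L[:,0])<.015)]
        print(y,len(b),b.mean(0)*1e3,np.percentile(b,[5,95],0).round(4).tolist())
# vise: silhouette IoU
def hull(n,v,s=1):
    x,y,a=v;B=np.array([[i*.03,j*.095,k] for i in(-1,1) for j in(-1,1) for k in(0,.03)])
    m=np.zeros((480*4,640*4),np.uint8)
    for Q in (B,):
        X=Q@Rz(a).T+[x,y,0];cv2.fillConvexPoly(m,cv2.convexHull((proj(n,X)*4+1.5).round().astype(np.int32)),1)
    return cv2.resize(m,(640,480),interpolation=cv2.INTER_AREA if 0 else cv2.INTER_LINEAR).astype(float) if 0 else m.reshape(480,4,640,4).mean((1,3))
M={}
for n in C:
    p=C[n]['p'];hsv=cv2.cvtColor(p,cv2.COLOR_RGB2HSV);W=cloud(n,C[n]['d'])
    m=((p[...,2].astype(int)>p[...,0]*.72)&(W[...,2]>.004)&(np.hypot(W[...,0]-.535,W[...,1]-.134)<.115)).astype(np.uint8)
    m=cv2.morphologyEx(m,cv2.MORPH_CLOSE,np.ones((5,5)));M[n]=m
def cost(v,ns):
    c=0
    for n in ns:
        h=hull(n,v)
        W=np.abs(h-M[n])
        c+=W.sum()/M[n].sum()
    return c
for ns in(['top'],['side'],['top','side']):
    r=minimize(cost,[.535,.1345,np.radians(23.3)],args=(ns,),method='Nelder-Mead',options=dict(initial_simplex=[[.535,.1345,.41],[.54,.1345,.41],[.535,.14,.41],[.535,.1345,.45]],xatol=1e-4,fatol=1e-4))
    print(ns,r.x,np.degrees(r.x[2]),r.fun)
# overlay
x,y,a=r.x
out=[]
for n,(u,v) in zip(C,((203,196),(245,180))):
    im=cv2.resize(C[n]['p'][v:v+78,u:u+104],(416*2-32,600),interpolation=cv2.INTER_CUBIC)
    sx=800/104;sy=600/78
    def ln(pts,col):
        Q=np.array(pts)@Rz(a).T+[x,y,0];P=(proj(n,Q)-[u-.5,v-.5])*[sx,sy]
        cv2.polylines(im,[P.round().astype(np.int32)],True,col,1)
    for z in(0,.03):ln([[s*.03,t*.095,z] for s,t in((-1,-1),(-1,1),(1,1),(1,-1))],(255,0,0))
    for j in(-.0155,.0095):ln([[s*.015,.045+j,z] for s,z in((-1,.034),(1,.034),(1,.043),(-1,.043))],(0,255,0))
    for th in(0,.15):
        ln((np.array([[s*.021,t*.007,.074] for s,t in((-1,-1),(-1,1),(1,1),(1,-1))])@Rz(-th).T+[0,-.055,0]),(255,255,0) if th==0 else (0,255,255))
    out.append(im)
cv2.imwrite('pics/ov_top.png',out[0][:,:,::-1]);cv2.imwrite('pics/ov_side.png',out[1][:,:,::-1])
E
```

```text
top rack o [ 0.50093574 -0.14057572  0.05420209] yaw 12.401870727539062 size [0.05139485 0.19787694] slopes [-0.00381734 -0.00011315]
-0.072 73 [ -0.33170373 -71.2048582   15.00250999] [[-0.0087, -0.0785, 0.0084], [0.0061, -0.0647, 0.0193]]
-0.024 39 [ -0.86148304 -23.29140308  11.41438407] [[-0.0059, -0.0289, 0.0062], [0.0031, -0.0177, 0.0185]]
0.024 40 [-0.73033291 24.24305526 11.03036099] [[-0.006, 0.0176, 0.0062], [0.0054, 0.0292, 0.0177]]
0.072 35 [-0.75889438 72.62088237 11.29792201] [[-0.0067, 0.0676, 0.0061], [0.0049, 0.0775, 0.0172]]
side rack o [ 0.5026209  -0.14285806  0.05667964] yaw 12.406282043457031 size [0.04955886 0.20023395] slopes [-0.00164362  0.00019821]
-0.072 155 [ -1.85248741 -74.06754801  14.3081641 ] [[-0.0088, -0.0793, 0.0072], [0.005, -0.0654, 0.0176]]
-0.024 72 [ -2.04328981 -25.5084712   11.00647467] [[-0.007, -0.0301, 0.0064], [0.0035, -0.0204, 0.0169]]
0.024 67 [-2.14403991 22.2849276  10.98802257] [[-0.0067, 0.0186, 0.0062], [0.0037, 0.0273, 0.0174]]
0.072 59 [-2.23441176 70.42054534 10.8783374 ] [[-0.007, 0.0661, 0.0062], [0.0037, 0.0754, 0.0168]]
['top'] [0.5360234  0.13731823 0.40846887] 23.403542072851547 0.05765180765180765
['side'] [0.53853867 0.14283921 0.38112996] 21.83713841908802 0.253092203898051
['top', 'side'] [0.53663174 0.13807218 0.39900163] 22.861109471030364 0.33684161560848214
```

View pics/ov_top.png

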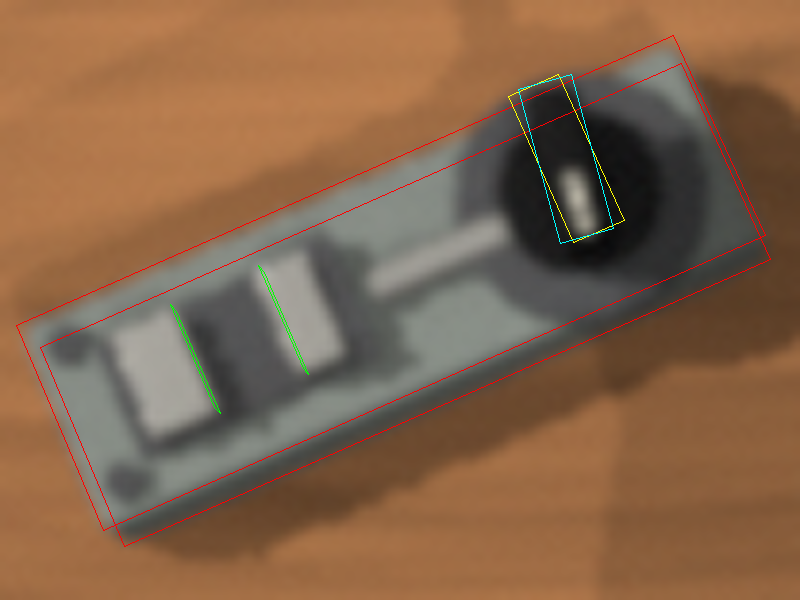

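View pics/ov_side.png

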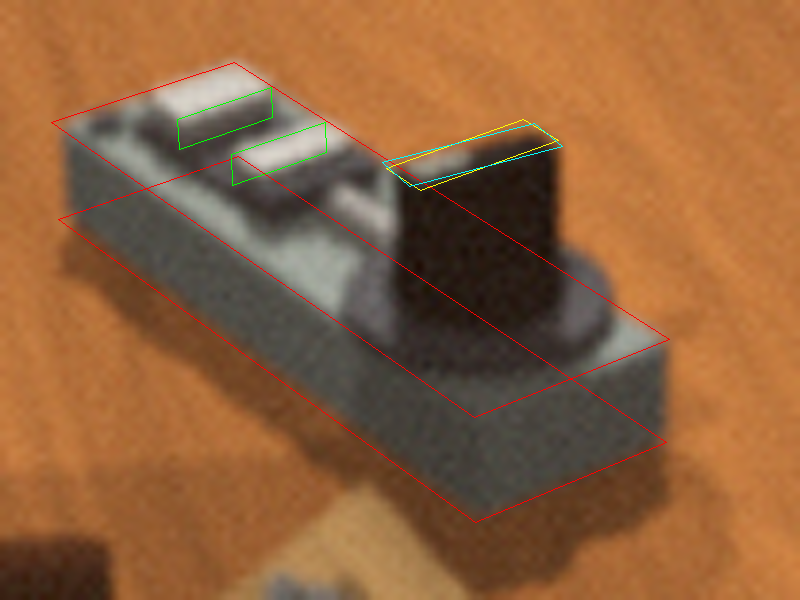

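The square blank is at rack y = -72 mm. The overlay puts the vise near (0.535, 0.135) with a yaw of about 23.2°, the knob near (0.5567, 0.0845) turned about 0.15 rad, and the gap at about 25 mm. Next I'll compute the approach.

```bash
cat >> h.py <<'E'
from scipy.spatial.transform import Rotation as Ro
o=np.array([.5018,-.1417,.0554]);ry=np.radians(12.4)
RR=Ro.from_euler('xyz',[0,0,ry]).as_matrix()@np.array([[.866,0,-.5],[0,1,0],[.5,0,.866]])
vc=np.array([.535,.135]);vy=np.radians(23.2)
def V(x,y,z): c,s=np.cos(vy),np.sin(vy);return np.array([vc[0]+c*x-s*y,vc[1]+s*x+c*y,z])
def pick(h,dx=-.001,dy=-.0723): return o+RR@[dx,dy,h]
def go(p,rpy):
    s=manip.sense();R=Ro.from_euler('xyz',s['eef_rot']);T=Ro.from_euler('xyz',rpy)
    print('t',round(s['time_s'],2),'pos',s['eef_pos'].round(4),'rot',s['eef_rot'].round(4),'F',s['wrist_force'].round(2),'w',round(s['gripper_width'],3),'g',round(s['grasp_force'],2))
    print('travel_mm(tool now)',(R.inv().apply(p-s['eef_pos'])*1e3).round(1),'in target frame',(T.inv().apply(p-s['eef_pos'])*1e3).round(1),'twist',(R.inv()*T).as_rotvec().round(4))
PR=[np.pi,-np.pi/6,ry];DN=lambda a:[np.pi,0,a]
E
python3 -c "
from h import *
print(pick(.002),pick(.06));go(pick(.06),PR)"
```

```text
[ 0.51550289 -0.2127141   0.056632  ] [ 0.4871794  -0.21894143  0.10686   ]
t 0.1 pos [ 0.149  -0.6578  0.2216] rot [-3.1398e+00  1.0000e-04  2.2280e-01] F [-0.3  -0.06  0.92] w 0.999 g 0.0
travel_mm(tool now) [ 426.8 -353.1  115.3] in target frame [ 310.2 -356.   311.6] twist [-0.0034  0.5237  0.0058]
```

Emit:
{"op": "step_arm", "data": {
  "deltas": [
    {"travel": [32,-27,0],"twist": [0,0,0],"jaw": 0.4},
    {"travel": [32,-27,0],"twist": [0,0,0],"jaw": 0.4},
    {"travel": [32,-27,0],"twist": [0,0,0],"jaw": 0.4},
    {"travel": [32,-27,0],"twist": [0,0,0],"jaw": 0.4},
    {"travel": [32,-27,0],"twist": [0,0,0],"jaw": 0.4}
  ]
}}

```text
time_s: 0.52
eef_pos: [0.2755, -0.4901, 0.2222]
eef_rot: [-3.141, 0.0, 0.222]
wrist_force: [0.1, -0.2, -0.0]
gripper_width: 0.709
grasp_force: 0.0
```

Emit:
{"op": "step_arm", "data": {
  "deltas": [
    {"travel": [32,-27,0],"twist": [0,0,0],"jaw": 0.4},
    {"travel": [32,-27,0],"twist": [0,0,0],"jaw": 0.4},
    {"travel": [32,-27,0],"twist": [0,0,0],"jaw": 0.4},
    {"travel": [32,-27,0],"twist": [0,0,0],"jaw": 0.4},
    {"travel": [32,-27,0],"twist": [0,0,0],"jaw": 0.4}
  ]
}}

```text
time_s: 0.93
eef_pos: [0.401, -0.324, 0.2224]
eef_rot: [-3.142, 0.0, 0.223]
wrist_force: [0.4, -0.0, 0.4]
gripper_width: 0.416
grasp_force: 0.0
```

Emit:
{"op": "step_arm", "data": {
  "deltas": [
    {"travel": [0,0,0],"twist": [0,0.1045,0],"jaw": 0.4},
    {"travel": [0,0,0],"twist": [0,0.1045,0],"jaw": 0.4},
    {"travel": [0,0,0],"twist": [0,0.1045,0],"jaw": 0.4},
    {"travel": [0,0,0],"twist": [0,0.1045,0],"jaw": 0.4},
    {"travel": [0,0,0],"twist": [0,0.1045,0],"jaw": 0.4}
  ]
}}

```text
time_s: 1.35
eef_pos: [0.4002, -0.3259, 0.223]
eef_rot: [3.14, -0.521, 0.224]
wrist_force: [-0.7, 0.5, -0.7]
gripper_width: 0.398
grasp_force: 0.0
```

```bash
python3 -c "
from h import *
go(pick(.06),PR)"
```

```text
t 1.35 pos [ 0.4002 -0.3259  0.223 ] rot [ 3.1395 -0.5211  0.2237] F [-0.74  0.48 -0.73] w 0.398 g 0.0
travel_mm(tool now) [ 36.3 -85.3 154.5] in target frame [ 35.4 -85.8 154.5] twist [-0.0016  0.0025  0.0063]
```

Emit:
{"op": "step_arm", "data": {
  "deltas": [
    {"travel": [7.2,-17.1,28],"twist": [0,0,0.006],"jaw": 0.4},
    {"travel": [7.2,-17.1,28],"twist": [0,0,0],"jaw": 0.4},
    {"travel": [7.2,-17.1,28],"twist": [0,0,0],"jaw": 0.4},
    {"travel": [7.2,-17.1,28],"twist": [0,0,0],"jaw": 0.4},
    {"travel": [7.2,-17.1,28],"twist": [0,0,0],"jaw": 0.4}
  ]
}}

```text
time_s: 1.77
eef_pos: [0.4799, -0.2194, 0.118]
eef_rot: [-3.138, -0.516, 0.215]
wrist_force: [1.2, 0.5, -0.7]
gripper_width: 0.402
grasp_force: 0.0
```

Emit:
{"op": "step_arm", "data": {
  "deltas": [
    {"travel": [0,0,14],"twist": [0,0,0],"jaw": 0.4},
    {"travel": [0,0,14],"twist": [0,0,0],"jaw": 0.4},
    {"travel": [0,0,0],"twist": [0,0,0],"jaw": 0.4}
  ]
}}

```text
time_s: 2.02
eef_pos: [0.4932, -0.2151, 0.0923]
eef_rot: [-3.133, -0.515, 0.216]
wrist_force: [-0.3, -0.2, 0.3]
gripper_width: 0.402
grasp_force: 0.0
```

```bash
python3 - <<'E'
from h import *
go(pick(.002),PR)
c=[]
for n in('top','side'):
    p,d=manip.snapshot(n);np.savez(n+'1.npz',p=p,d=d)
    u,v=proj(n,pick(.008)).round().astype(int)
    u=max(40,u);c.append(cv2.resize(p[v-50:v+50,u-33:u+33],(400,600),interpolation=cv2.INTER_CUBIC));print(n,u,v)
    q=(proj(n,np.array([pick(0,0,-.072)+RR@[a*.0075-.001,b*.0075,.016] for a,b in((-1,-1),(-1,1),(1,1),(1,-1))]))-[u-33.5,v-50.5])*[400/66,6]
    cv2.polylines(c[-1],[q.round().astype(np.int32)],True,(0,255,0),1)
    t=(proj(n,manip.sense()['eef_pos'])-[u-33.5,v-50.5])*[400/66,6];cv2.circle(c[-1],tuple(t.round().astype(int)),3,(255,0,0),-1)
cv2.imwrite('pics/ap.png',np.hstack(c)[:,:,::-1])
E
```

```text
t 2.02 pos [ 0.4932 -0.2151  0.0923] rot [-3.1329 -0.5148  0.2162] F [-0.3  -0.17  0.33] w 0.402 g 0.0
travel_mm(tool now) [ 1.9  2.8 42. ] in target frame [ 1.5  2.5 42. ] twist [-0.0086  0.0088 -0.0003]
top 430 236
side 328 313
```

View pics/ap.png

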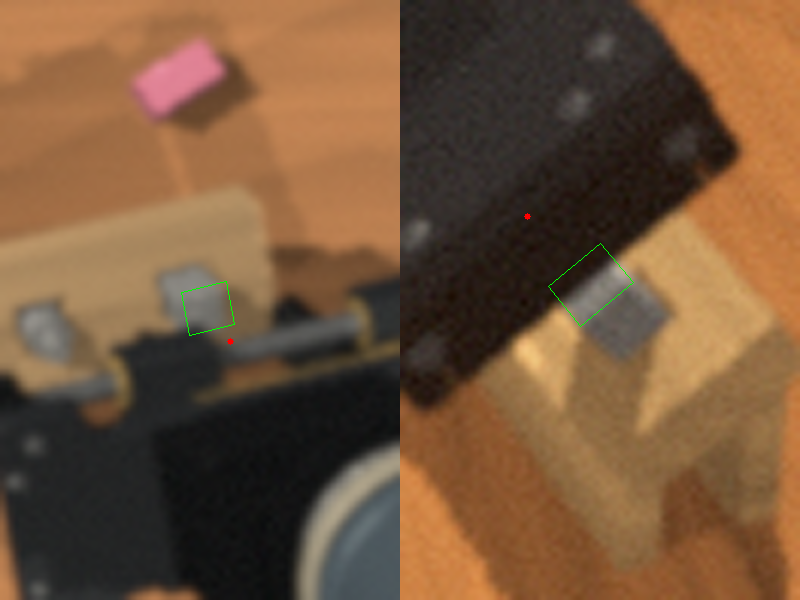

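The close view shows the square blank's top face right where the model puts it: about (208,308) in the left crop and (597,290) in the right. I'll go down now.

Emit:
{"op": "step_arm", "data": {
  "deltas": [
    {"travel": [0.8,1.2,10],"twist": [0,0.008,0],"jaw": 0.4},
    {"travel": [0.8,1.2,10],"twist": [0,0,0],"jaw": 0.4},
    {"travel": [0,0,10],"twist": [0,0,0],"jaw": 0.4},
    {"travel": [0,0,8],"twist": [0,0,0],"jaw": 0.4},
    {"travel": [0,0,0],"twist": [0,0,0],"jaw": 0.4}
  ]
}}

```text
time_s: 2.53
eef_pos: [0.5136, -0.2156, 0.0626]
eef_rot: [-3.139, -0.524, 0.218]
wrist_force: [0.4, 0.4, 0.1]
gripper_width: 0.399
grasp_force: 0.0
```

```bash
python3 -c "
from h import *
go(pick(.002),PR)"
```

```text
t 2.53 pos [ 0.5136 -0.2156  0.0626] rot [-3.1387 -0.5236  0.2181] F [0.36 0.45 0.09] w 0.399 g 0.0
travel_mm(tool now) [-0.9 -2.4  6.4] in target frame [-0.9 -2.4  6.4] twist [-0.0038  0.      0.0015]
```

Emit:
{"op": "step_arm", "data": {
  "deltas": [
    {"travel": [-0.5,-1,2],"twist": [0,0,0],"jaw": 0.4},
    {"travel": [-0.4,-1,2],"twist": [0,0,0],"jaw": 0.4},
    {"travel": [0,0,1.5],"twist": [0,0,0],"jaw": 0.4},
    {"travel": [0,0,0],"twist": [0,0,0],"jaw": 0.4}
  ]
}}

```text
time_s: 2.87
eef_pos: [0.5158, -0.2143, 0.0604]
eef_rot: [-3.134, -0.522, 0.215]
wrist_force: [-0.1, 0.1, 0.0]
gripper_width: 0.397
grasp_force: 0.0
```

Emit:
{"op": "step_arm", "data": {
  "deltas": [
    {"travel": [0,0,0],"twist": [0,0,0],"jaw": 0},
    {"travel": [0,0,0],"twist": [0,0,0],"jaw": 0},
    {"travel": [0,0,0],"twist": [0,0,0],"jaw": 0},
    {"travel": [0,0,0],"twist": [0,0,0],"jaw": 0},
    {"travel": [0,0,0],"twist": [0,0,0],"jaw": 0}
  ]
}}

```text
time_s: 3.28
eef_pos: [0.5155, -0.2139, 0.0598]
eef_rot: [-3.134, -0.521, 0.216]
wrist_force: [-1.0, 0.4, 0.4]
gripper_width: 0.17
grasp_force: 29.9
```

Emit:
{"op": "step_arm", "data": {
  "deltas": [
    {"travel": [0,0,0],"twist": [0,0,0],"jaw": 0},
    {"travel": [0,0,0],"twist": [0,0,0],"jaw": 0},
    {"travel": [0,0,0],"twist": [0,0,0],"jaw": 0}
  ]
}}

```text
time_s: 3.53
eef_pos: [0.5156, -0.2139, 0.0598]
eef_rot: [-3.134, -0.521, 0.216]
wrist_force: [-0.9, 0.8, 0.5]
gripper_width: 0.164
grasp_force: 29.9
```

```bash
python3 -c "
from h import *
go(pick(.002),PR)"
```

```text
t 3.53 pos [ 0.5156 -0.2139  0.0598] rot [-3.1337 -0.5211  0.2161] F [-0.91  0.83  0.53] w 0.164 g 29.91
travel_mm(tool now) [-1.4 -1.1  2.9] in target frame [-1.5 -1.2  2.9] twist [-0.0078  0.0025 -0.0002]
```

Emit:
{"op": "step_arm", "data": {
  "deltas": [
    {"travel": [0,0,-5],"twist": [0,0,0],"jaw": 0},
    {"travel": [0,0,-10],"twist": [0,0,0],"jaw": 0},
    {"travel": [0,0,-20],"twist": [0,0,0],"jaw": 0},
    {"travel": [0,0,-20],"twist": [0,0,0],"jaw": 0},
    {"travel": [0,0,-20],"twist": [0,0,0],"jaw": 0}
  ]
}}

```text
time_s: 3.95
eef_pos: [0.4784, -0.2225, 0.1255]
eef_rot: [-3.133, -0.52, 0.216]
wrist_force: [-0.3, -0.1, -1.2]
gripper_width: 0.172
grasp_force: 29.9
```

Emit:
{"op": "step_arm", "data": {
  "deltas": [
    {"travel": [0,0,-25],"twist": [0,0,0],"jaw": 0},
    {"travel": [0,0,-25],"twist": [0,0,0],"jaw": 0},
    {"travel": [0,0,-20],"twist": [0,0,0],"jaw": 0}
  ]
}}

```text
time_s: 4.2
eef_pos: [0.4443, -0.2308, 0.1872]
eef_rot: [-3.135, -0.521, 0.216]
wrist_force: [-0.2, -0.5, -1.1]
gripper_width: 0.167
grasp_force: 29.9
```

Emit:
{"op": "step_arm", "data": {
  "deltas": [
    {"travel": [0,0,0],"twist": [0,-0.1045,0],"jaw": 0},
    {"travel": [0,0,0],"twist": [0,-0.1045,0],"jaw": 0},
    {"travel": [0,0,0],"twist": [0,-0.1045,0],"jaw": 0},
    {"travel": [0,0,0],"twist": [0,-0.1045,0],"jaw": 0},
    {"travel": [0,0,0],"twist": [0,-0.1045,0],"jaw": 0}
  ]
}}

```text
time_s: 4.62
eef_pos: [0.4452, -0.2295, 0.1865]
eef_rot: [-3.132, -0.043, 0.222]
wrist_force: [0.3, 0.2, -1.5]
gripper_width: 0.166
grasp_force: 29.9
```

```bash
python3 -c "
from h import *
print(V(0,.045,.11))
go(V(0,.045,.11),DN(vy))"
```

```text
[0.51727261 0.17636109 0.11      ]
t 4.62 pos [ 0.4452 -0.2295  0.1865] rot [-3.1322 -0.043   0.2219] F [ 0.33  0.16 -1.52] w 0.166 g 29.9
travel_mm(tool now) [ 156.2 -379.3   86.8] in target frame [ 226.2 -344.7   76.5] twist [-0.0055 -0.0437 -0.1828]
```

Emit:
{"op": "step_arm", "data": {
  "deltas": [
    {"travel": [0,0,0],"twist": [0,-0.022,-0.06],"jaw": 0},
    {"travel": [0,0,0],"twist": [0,-0.02,-0.06],"jaw": 0},
    {"travel": [0,0,0],"twist": [0,0,-0.06],"jaw": 0},
    {"travel": [0,0,0],"twist": [0,0,0],"jaw": 0}
  ]
}}

```text
time_s: 4.95
eef_pos: [0.4455, -0.2284, 0.1851]
eef_rot: [-3.132, -0.007, 0.405]
wrist_force: [0.6, 0.5, 0.2]
gripper_width: 0.164
grasp_force: 29.9
```

Emit:
{"op": "step_arm", "data": {
  "deltas": [
    {"travel": [20,-30,0],"twist": [0,0,0],"jaw": 0},
    {"travel": [20,-30,0],"twist": [0,0,0],"jaw": 0},
    {"travel": [20,-30,0],"twist": [0,0,0],"jaw": 0},
    {"travel": [20,-30,0],"twist": [0,0,0],"jaw": 0},
    {"travel": [20,-30,0],"twist": [0,0,0],"jaw": 0}
  ]
}}

```text
time_s: 5.37
eef_pos: [0.4781, -0.0504, 0.1875]
eef_rot: [-3.133, -0.007, 0.401]
wrist_force: [0.5, 0.1, -0.8]
gripper_width: 0.169
grasp_force: 29.9
```

Emit:
{"op": "step_arm", "data": {
  "deltas": [
    {"travel": [20,-30,0],"twist": [0,0,0],"jaw": 0},
    {"travel": [20,-30,0],"twist": [0,0,0],"jaw": 0},
    {"travel": [20,-30,0],"twist": [0,0,0],"jaw": 0},
    {"travel": [20,-30,0],"twist": [0,0,0],"jaw": 0},
    {"travel": [20,-30,0],"twist": [0,0,0],"jaw": 0}
  ]
}}

```text
time_s: 5.78
eef_pos: [0.5113, 0.1267, 0.1895]
eef_rot: [-3.133, -0.007, 0.401]
wrist_force: [1.1, 0.2, -0.5]
gripper_width: 0.169
grasp_force: 29.9
```

```bash
python3 -c "
from h import *
go(V(0,.045,.09),DN(vy))"
```

```text
t 5.78 pos [0.5113 0.1267 0.1895] rot [-3.1334 -0.0071  0.401 ] F [ 1.12  0.17 -0.45] w 0.169 g 29.9
travel_mm(tool now) [ 24.2 -42.6 100. ] in target frame [ 25.1 -43.3  99.5] twist [-0.0082 -0.0071 -0.0039]
```

Emit:
{"op": "step_arm", "data": {
  "deltas": [
    {"travel": [8,-14,20],"twist": [-0.008,-0.007,-0.004],"jaw": 0},
    {"travel": [8,-14,20],"twist": [0,0,0],"jaw": 0},
    {"travel": [8,-14,20],"twist": [0,0,0],"jaw": 0},
    {"travel": [0,0,20],"twist": [0,0,0],"jaw": 0},
    {"travel": [0,0,0],"twist": [0,0,0],"jaw": 0}
  ]
}}

```text
time_s: 6.2
eef_pos: [0.514, 0.1735, 0.106]
eef_rot: [-3.14, 0.008, 0.408]
wrist_force: [-0.8, 0.1, -0.8]
gripper_width: 0.169
grasp_force: 29.9
```

```bash
python3 - <<'E'
from h import *
go(V(0,.045,.09),DN(vy))
c=[]
s=manip.sense()['eef_pos']
for n in('top','side'):
    p,d=manip.snapshot(n);np.savez(n+'2.npz',p=p,d=d)
    u,v=proj(n,V(0,.045,.06)).round().astype(int)
    a=[u-33,v-50]
    im=cv2.resize(p[v-50:v+50,u-33:u+33],(400,600),interpolation=cv2.INTER_CUBIC);print(n,u,v)
    def ln(X,col):
        q=(proj(n,np.array(X))-np.array(a)+.5)*[400/66,6];cv2.polylines(im,[q.round().astype(np.int32)],True,col,1)
    R=Ro.from_euler('xyz',manip.sense()['eef_rot']).as_matrix()
    for z in(.017,-.011): ln([s+R@[i*.0075,j*.0075,z] for i,j in((-1,-1),(-1,1),(1,1),(1,-1))],(0,255,0))
    for j in(-.0135,.0115): ln([V(i,.045+j,z) for i,z in((-.015,.034),(.015,.034),(.015,.043),(-.015,.043))],(255,255,0))
    ln([V(i*.03,j*.095,.03) for i,j in((-1,-1),(-1,1),(1,1),(1,-1))],(255,0,0))
    c.append(im)
cv2.imwrite('pics/pl.png',np.hstack(c)[:,:,::-1])
E
```

```text
t 6.2 pos [0.514  0.1735 0.106 ] rot [-3.1404  0.0076  0.408 ] F [-0.78  0.08 -0.83] w 0.169 g 29.9
travel_mm(tool now) [ 4.3 -1.4 15.9] in target frame [ 4.2 -1.4 16. ] twist [-0.0012  0.0076  0.0031]
top 232 239
side 275 188
```

View pics/pl.png

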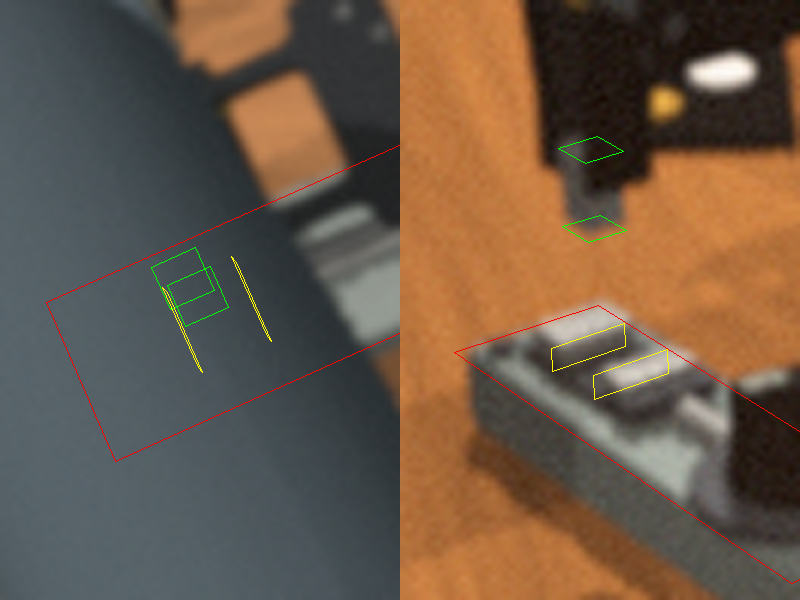

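The side view shows the held blank at (592,200) above the gap, with its lower corner at (592,228). The jaw overlays match well. I'll measure the blank's lower end and the jaw tops from the side depth.

```bash
python3 - <<'E'
from h import *
z=np.load('side2.npz');W=cloud('side',z['d']);p=z['p']
s=np.array([.514,.1735,.106])
m=(np.abs(W[...,0]-s[0])<.02)&(np.abs(W[...,1]-s[1])<.025)&(W[...,2]>.07)&(W[...,2]<.125)
v,u=np.nonzero(m);print('pix',u.min(),u.max(),v.min(),v.max())
q=W[m];
for a,b in((.075,.08),(.08,.085),(.085,.09),(.09,.095),(.095,.1),(.1,.105),(.105,.11),(.11,.12)):
    k=q[(q[:,2]>=a)&(q[:,2]<b)];print(a,len(k),k.mean(0).round(4) if len(k) else '', (np.ptp(k,axis=0)).round(4) if len(k) else '')
print('low pct',np.percentile(q[:,2],[1,3,5]))
for n in('side','top'):
    z=np.load(n+'0.npz');Wn=cloud(n,z['d']).reshape(-1,3)
    c,sn=np.cos(vy),np.sin(vy);d=Wn[:,:2]-vc;L=np.c_[d[:,0]*c+d[:,1]*sn,-d[:,0]*sn+d[:,1]*c-.045,Wn[:,2]]
    k=L[np.abs(L[:,0])<.012]
    print(n)
    for y in np.arange(-.032,.032,.002):
        j=k[(k[:,1]>=y)&(k[:,1]<y+.002)&(k[:,2]>.0)]
        print(round(y*1e3),len(j),np.median(j[:,2]).round(4) if len(j) else '',end=' | ')
    print('table',np.median(Wn[(np.abs(Wn[:,0]-.45)<.02)&(np.abs(Wn[:,1]-.05)<.03),2]))
    g=L[(L[:,2]>.026)&(L[:,2]<.034)];print('x range',np.percentile(g[:,0][np.abs(g[:,1])<.05],[1,99]),'blk z',np.median(L[(np.abs(L[:,0])>.018)&(np.abs(L[:,0])<.027)&(np.abs(L[:,1])<.02),2]))
E
```

```text
pix 265 283 158 176
0.075 0  
0.08 0  
0.085 0  
0.09 9 [0.513  0.167  0.0934] [0.0149 0.0139 0.0033]
0.095 25 [0.5134 0.1672 0.0977] [0.0177 0.0125 0.0048]
0.1 19 [0.5132 0.167  0.1022] [0.0171 0.0111 0.0044]
0.105 17 [0.5106 0.166  0.1077] [0.0317 0.0272 0.0046]
0.11 91 [0.5139 0.1645 0.1152] [0.0322 0.0323 0.0099]
low pct [0.09290315 0.09428458 0.09519811]
side
-32 7 0.041 | -30 10 0.0432 | -28 17 0.0422 | -26 7 0.0447 | -24 4 0.0448 | -22 7 0.0451 | -20 7 0.0445 | -18 8 0.0449 | -16 5 0.0445 | -14 1 0.0349 | -12 0  | -10 1 0.0346 | -8 1 0.036 | -6 0  | -4 3 0.0369 | -2 2 0.0354 | 0 3 0.0355 | 2 8 0.0355 | 4 8 0.0365 | 6 12 0.0386 | 8 25 0.0415 | 10 14 0.04 | 12 7 0.044 | 14 7 0.0452 | 16 5 0.044 | 18 9 0.0448 | 20 8 0.0452 | 22 5 0.0451 | 24 4 0.0445 | 26 2 0.0412 | 28 0  | 30 1 0.0343 | table 0.0016863651805575919
x range [-0.50699755  1.0260608 ] blk z 0.028514320077305644
top
-32 12 0.0377 | -30 12 0.0389 | -28 11 0.0397 | -26 13 0.0424 | -24 11 0.0423 | -22 13 0.0426 | -20 11 0.0433 | -18 12 0.0429 | -16 11 0.0427 | -14 12 0.0423 | -12 9 0.036 | -10 10 0.0343 | -8 12 0.033 | -6 11 0.0328 | -4 12 0.033 | -2 13 0.0322 | 0 8 0.0338 | 2 13 0.0332 | 4 10 0.0327 | 6 11 0.0324 | 8 12 0.0337 | 10 15 0.0382 | 12 11 0.0435 | 14 12 0.0415 | 16 11 0.0418 | 18 12 0.0422 | 20 12 0.042 | 22 13 0.0416 | 24 11 0.0424 | 26 12 0.0426 | 28 6 0.0408 | 30 10 0.0322 | table -0.0009024385410933977
x range [-0.49928451  0.36331705] blk z 0.028852517269342792
```

Emit:
{"op": "step_arm", "data": {
  "deltas": [
    {"travel": [2,-0.2,10],"twist": [0,0.007,0.003],"jaw": 0},
    {"travel": [2,-0.2,10],"twist": [0,0,0],"jaw": 0},
    {"travel": [0,0,10],"twist": [0,0,0],"jaw": 0},
    {"travel": [0,0,10],"twist": [0,0,0],"jaw": 0},
    {"travel": [0,0,0],"twist": [0,0,0],"jaw": 0}
  ]
}}

```text
time_s: 6.72
eef_pos: [0.5195, 0.1751, 0.0677]
eef_rot: [-3.141, -0.004, 0.404]
wrist_force: [-0.5, -0.2, -1.6]
gripper_width: 0.166
grasp_force: 29.9
```

```bash
python3 -c "
from h import *
go(V(0,.044,.049),DN(vy))"
```

```text
t 6.72 pos [0.5195 0.1751 0.0677] rot [-3.1407 -0.0036  0.404 ] F [-0.51 -0.16 -1.55] w 0.166 g 29.9
travel_mm(tool now) [-1.6 -1.1 18.7] in target frame [-1.6 -1.1 18.7] twist [-0.0009 -0.0036 -0.0009]
```

Emit:
{"op": "step_arm", "data": {
  "deltas": [
    {"travel": [-0.8,-0.8,4],"twist": [0,0,0],"jaw": 0},
    {"travel": [-0.4,0,4],"twist": [0,0,0],"jaw": 0},
    {"travel": [0,0,4],"twist": [0,0,0],"jaw": 0},
    {"travel": [0,0,2],"twist": [0,0,0],"jaw": 0},
    {"travel": [0,0,0],"twist": [0,0,0],"jaw": 0}
  ]
}}

```text
time_s: 7.13
eef_pos: [0.5192, 0.1763, 0.0551]
eef_rot: [-3.141, -0.006, 0.405]
wrist_force: [-0.4, 0.2, -1.0]
gripper_width: 0.166
grasp_force: 29.9
```

Emit:
{"op": "step_arm", "data": {
  "deltas": [
    {"travel": [0,0,1],"twist": [0,0,0],"jaw": 0},
    {"travel": [0,0,0],"twist": [0,0,0],"jaw": 0}
  ]
}}

```text
time_s: 7.3
eef_pos: [0.5195, 0.1764, 0.0546]
eef_rot: [-3.141, -0.007, 0.405]
wrist_force: [0.5, -0.4, -1.1]
gripper_width: 0.165
grasp_force: 29.9
```

Emit:
{"op": "step_arm", "data": {
  "deltas": [
    {"travel": [0,0,1],"twist": [0,0,0],"jaw": 0},
    {"travel": [0,0,0],"twist": [0,0,0],"jaw": 0}
  ]
}}

```text
time_s: 7.47
eef_pos: [0.5195, 0.1764, 0.0535]
eef_rot: [-3.141, -0.007, 0.405]
wrist_force: [-0.8, -0.1, -0.5]
gripper_width: 0.168
grasp_force: 29.9
```

Emit:
{"op": "step_arm", "data": {
  "deltas": [
    {"travel": [0,0,1],"twist": [0,0,0],"jaw": 0},
    {"travel": [0,0,0],"twist": [0,0,0],"jaw": 0}
  ]
}}

```text
time_s: 7.63
eef_pos: [0.5194, 0.1763, 0.0525]
eef_rot: [-3.141, -0.007, 0.405]
wrist_force: [1.2, -0.4, -0.5]
gripper_width: 0.167
grasp_force: 29.9
```

Emit:
{"op": "step_arm", "data": {
  "deltas": [
    {"travel": [-0.8,0,1],"twist": [0,-0.006,0],"jaw": 0},
    {"travel": [0,0,0],"twist": [0,0,0],"jaw": 0}
  ]
}}

```text
time_s: 7.8
eef_pos: [0.5188, 0.1761, 0.0515]
eef_rot: [-3.141, -0.001, 0.405]
wrist_force: [-0.4, -0.1, 0.4]
gripper_width: 0.168
grasp_force: 29.9
```

Emit:
{"op": "step_arm", "data": {
  "deltas": [
    {"travel": [0,0,1],"twist": [0,0,0],"jaw": 0},
    {"travel": [0,0,0],"twist": [0,0,0],"jaw": 0}
  ]
}}

```text
time_s: 7.97
eef_pos: [0.5189, 0.1762, 0.0513]
eef_rot: [-3.141, -0.001, 0.405]
wrist_force: [-1.7, -0.7, 5.5]
gripper_width: 0.164
grasp_force: 29.9
```

Emit:
{"op": "step_arm", "data": {
  "deltas": [
    {"travel": [0,0,1],"twist": [0,0,0],"jaw": 0},
    {"travel": [0,0,0],"twist": [0,0,0],"jaw": 0}
  ]
}}

```text
time_s: 8.13
eef_pos: [0.5191, 0.1764, 0.0511]
eef_rot: [-3.141, -0.002, 0.405]
wrist_force: [-3.4, -0.6, 12.5]
gripper_width: 0.172
grasp_force: 30.0
```

Emit:
{"op": "step_arm", "data": {
  "deltas": [
    {"travel": [0,0,1],"twist": [0,0,0],"jaw": 0},
    {"travel": [0,0,0],"twist": [0,0,0],"jaw": 0}
  ]
}}

```text
time_s: 8.3
eef_pos: [0.5194, 0.1768, 0.0508]
eef_rot: [-3.141, -0.003, 0.405]
wrist_force: [-3.5, -1.0, 15.6]
gripper_width: 0.164
grasp_force: 30.0
```

Emit:
{"op": "step_arm", "data": {
  "deltas": [
    {"travel": [0,0,-2.3],"twist": [0,0,0],"jaw": 0},
    {"travel": [0,0,0],"twist": [0,0,0],"jaw": 0}
  ]
}}

```text
time_s: 8.47
eef_pos: [0.5191, 0.1763, 0.0514]
eef_rot: [-3.141, -0.003, 0.405]
wrist_force: [-1.2, 0.2, 0.4]
gripper_width: 0.171
grasp_force: 30.0
```

Emit:
{"op": "step_arm", "data": {
  "deltas": [
    {"travel": [0,0,0],"twist": [0,0,0],"jaw": 0.2},
    {"travel": [0,0,0],"twist": [0,0,0],"jaw": 0.25},
    {"travel": [0,0,0],"twist": [0,0,0],"jaw": 0.4},
    {"travel": [0,0,0],"twist": [0,0,0],"jaw": 0.4},
    {"travel": [0,0,0],"twist": [0,0,0],"jaw": 0.4}
  ]
}}

```text
time_s: 8.88
eef_pos: [0.5186, 0.176, 0.0505]
eef_rot: [-3.141, -0.001, 0.405]
wrist_force: [0.8, 0.5, 0.5]
gripper_width: 0.36
grasp_force: 0.0
```

Emit:
{"op": "step_arm", "data": {
  "deltas": [
    {"travel": [0,0,-10],"twist": [0,0,0],"jaw": 0.4},
    {"travel": [0,0,-20],"twist": [0,0,0],"jaw": 0.4},
    {"travel": [0,0,-25],"twist": [0,0,0],"jaw": 0.4},
    {"travel": [0,0,-25],"twist": [0,0,0],"jaw": 0.4},
    {"travel": [0,0,-5],"twist": [0,0,0],"jaw": 0.4}
  ]
}}

```text
time_s: 9.3
eef_pos: [0.5211, 0.1772, 0.1405]
eef_rot: [-3.141, -0.009, 0.405]
wrist_force: [0.7, 0.5, 0.7]
gripper_width: 0.397
grasp_force: 0.0
```

```bash
cat >> h.py <<'E'
def K(z): return V(0,-.055,z)
E
python3 - <<'E'
from h import *
go(K(.10),DN(vy-.15))
p,d=manip.snapshot('side');np.savez('side3.npz',p=p,d=d)
u,v=275,195
cv2.imwrite('pics/s3.png',cv2.resize(p[v-45:v+45,u-60:u+60],(800,600),interpolation=cv2.INTER_CUBIC)[:,:,::-1])
E
```

```text
t 9.3 pos [0.5211 0.1772 0.1405] rot [-3.1409 -0.0091  0.4048] F [0.67 0.47 0.72] w 0.397 g 0.0
travel_mm(tool now) [-4.2 99.3 40.4] in target frame [11.  98.7 40.5] twist [-0.0013 -0.0091  0.1499]
```

View pics/s3.png

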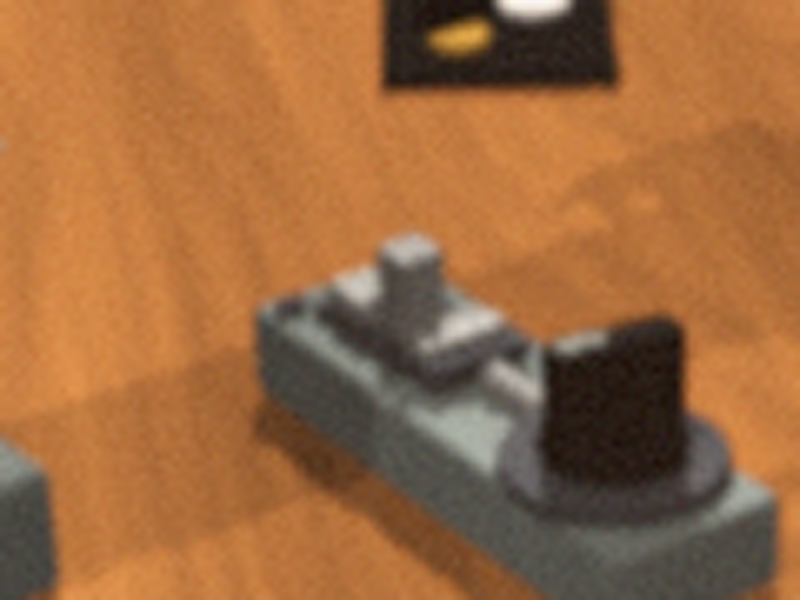

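The blank stands upright between the jaws; its top is at (410,245) in the crop, with the back jaw behind it and the sliding jaw in front. The knob bar is at (615,395). Next I'll move to the knob.

Emit:
{"op": "step_arm", "data": {
  "deltas": [
    {"travel": [-1,25,0],"twist": [0,-0.009,0],"jaw": 0.4},
    {"travel": [-1,25,0],"twist": [0,0,0.05],"jaw": 0.4},
    {"travel": [0,25,0],"twist": [0,0,0.05],"jaw": 0.4},
    {"travel": [3,25,0],"twist": [0,0,0.05],"jaw": 0.4},
    {"travel": [0,0,0],"twist": [0,0,0],"jaw": 0.4}
  ]
}}

```text
time_s: 9.77
eef_pos: [0.5569, 0.0762, 0.1348]
eef_rot: [3.138, 0.009, 0.245]
wrist_force: [-0.2, -1.4, -0.2]
gripper_width: 0.4
grasp_force: 0.0
```

```bash
python3 -c "
from h import *
go(K(.055),DN(vy-.15))"
```

```text
t 9.77 pos [0.5569 0.0762 0.1348] rot [3.1378 0.0091 0.2451] F [-0.2  -1.4  -0.15] w 0.4 g 0.0
travel_mm(tool now) [ 2.5 -8.3 79.7] in target frame [ 1.8 -8.  79.8] twist [ 0.0038  0.0091 -0.0098]
```

Emit:
{"op": "step_arm", "data": {
  "deltas": [
    {"travel": [1,-4,12],"twist": [0.004,0.009,-0.01],"jaw": 0.4},
    {"travel": [1,-4,12],"twist": [0,0,0],"jaw": 0.4},
    {"travel": [0,0,12],"twist": [0,0,0],"jaw": 0.4},
    {"travel": [0,0,10],"twist": [0,0,0],"jaw": 0.4},
    {"travel": [0,0,0],"twist": [0,0,0],"jaw": 0.4}
  ]
}}

```text
time_s: 10.18
eef_pos: [0.5531, 0.0912, 0.0867]
eef_rot: [-3.137, 0.005, 0.266]
wrist_force: [-1.4, -0.3, 0.3]
gripper_width: 0.4
grasp_force: 0.0
```

```bash
python3 -c "
from h import *
go(K(.055),DN(vy-.15))"
```

```text
t 10.18 pos [0.5531 0.0912 0.0867] rot [-3.1373  0.0046  0.266 ] F [-1.43 -0.33  0.32] w 0.4 g 0.0
travel_mm(tool now) [ 1.8  7.6 31.7] in target frame [ 1.7  7.5 31.7] twist [-0.0043  0.0046  0.0111]
```

Emit:
{"op": "step_arm", "data": {
  "deltas": [
    {"travel": [1.5,6,0],"twist": [-0.004,0.004,0.01],"jaw": 0.4},
    {"travel": [0,0,0],"twist": [0,0,0],"jaw": 0.4},
    {"travel": [0,0,0],"twist": [0,0,0],"jaw": 0.4}
  ]
}}

```text
time_s: 10.43
eef_pos: [0.559, 0.0853, 0.0902]
eef_rot: [3.141, -0.006, 0.254]
wrist_force: [-0.3, 0.2, 0.1]
gripper_width: 0.403
grasp_force: 0.0
```

```bash
python3 -c "
from h import *
go(K(.055),DN(vy-.15))"
```

```text
t 10.43 pos [0.559  0.0853 0.0902] rot [ 3.141  -0.0063  0.2538] F [-0.3   0.19  0.1 ] w 0.403 g 0.0
travel_mm(tool now) [-2.7  0.2 35.2] in target frame [-2.5  0.3 35.2] twist [ 0.0006 -0.0063 -0.0011]
```

Now down to the grip height and close.

Emit:
{"op": "step_arm", "data": {
  "deltas": [
    {"travel": [-1,0,10],"twist": [0,-0.004,0],"jaw": 0.4},
    {"travel": [-1,0,10],"twist": [0,0,0],"jaw": 0.4},
    {"travel": [0,0,10],"twist": [0,0,0],"jaw": 0.4},
    {"travel": [0,0,3],"twist": [0,0,0],"jaw": 0.4},
    {"travel": [0,0,0],"twist": [0,0,0],"jaw": 0.4}
  ]
}}

```text
time_s: 10.85
eef_pos: [0.5553, 0.0851, 0.055]
eef_rot: [-3.141, 0.002, 0.255]
wrist_force: [0.4, 0.4, -0.7]
gripper_width: 0.4
grasp_force: 0.0
```

Emit:
{"op": "step_arm", "data": {
  "deltas": [
    {"travel": [0,0,0],"twist": [0,0,0],"jaw": 0.4},
    {"travel": [0,0,0],"twist": [0,0,0],"jaw": 0.25},
    {"travel": [0,0,0],"twist": [0,0,0],"jaw": 0.2},
    {"travel": [0,0,0],"twist": [0,0,0],"jaw": 0.15},
    {"travel": [0,0,0],"twist": [0,0,0],"jaw": 0}
  ]
}}

```text
time_s: 11.27
eef_pos: [0.5567, 0.0853, 0.057]
eef_rot: [3.141, -0.002, 0.255]
wrist_force: [-0.6, -0.5, 0.9]
gripper_width: 0.182
grasp_force: 0.0
```

Emit:
{"op": "step_arm", "data": {
  "deltas": [
    {"travel": [0,0,0],"twist": [0,0,0],"jaw": 0},
    {"travel": [0,0,0],"twist": [0,0,0],"jaw": 0},
    {"travel": [0,0,0],"twist": [0,0,0],"jaw": 0}
  ]
}}

```text
time_s: 11.52
eef_pos: [0.5568, 0.0849, 0.057]
eef_rot: [3.141, -0.002, 0.254]
wrist_force: [-0.2, -2.3, 2.4]
gripper_width: 0.159
grasp_force: 30.0
```

```bash
python3 -c "
from h import *
go(K(.055),DN(vy-.15));print(manip.sense()['moment'],manip.sense()['effort'])"
```

```text
t 11.52 pos [0.5568 0.0849 0.057 ] rot [ 3.1409e+00 -1.7000e-03  2.5430e-01] F [-0.22 -2.31  2.39] w 0.159 g 30.0
travel_mm(tool now) [-0.3  0.4  2. ] in target frame [-0.3  0.4  2. ] twist [ 0.0007 -0.0017 -0.0006]
[-0.3545472  -0.02548048  0.03343689] [-8.53945110e-01 -4.39546931e+01 -2.77871199e+00 -1.64425671e+01
 -2.68469425e-01 -2.26921546e-01  4.67361519e-03]
```

Emit:
{"op": "step_arm", "data": {
  "deltas": [
    {"travel": [0,0,0],"twist": [0,0,0.05],"jaw": 0},
    {"travel": [0,0,0],"twist": [0,0,0.05],"jaw": 0},
    {"travel": [0,0,0],"twist": [0,0,0.05],"jaw": 0},
    {"travel": [0,0,0],"twist": [0,0,0.05],"jaw": 0},
    {"travel": [0,0,0],"twist": [0,0,0],"jaw": 0}
  ]
}}

```text
time_s: 11.93
eef_pos: [0.5568, 0.0852, 0.057]
eef_rot: [3.141, -0.002, 0.054]
wrist_force: [0.0, -1.8, 3.2]
gripper_width: 0.156
grasp_force: 30.0
```

```bash
cat >m.py <<'E'
from h import *
go(K(.057),DN(vy));s=manip.sense();print('M',s['moment'].round(3),'turn',round(vy-s['eef_rot'][2],3),'q7',s['q'][6].round(3),'e7',s['effort'][6])
E
python3 m.py
```

```text
t 11.93 pos [0.5568 0.0852 0.057 ] rot [ 3.1414e+00 -1.9000e-03  5.4200e-02] F [ 0.01 -1.82  3.16] w 0.156 g 30.0
travel_mm(tool now) [-0.2  0.8  0. ] in target frame [-0.4  0.7  0. ] twist [ 0.0005 -0.0018 -0.3508]
M [-0.259 -0.032 -0.001] turn 0.351 q7 -1.856 e7 -0.27381730265915394
```

Emit:
{"op": "step_arm", "data": {
  "deltas": [
    {"travel": [0,0,0],"twist": [0,0,0.05],"jaw": 0},
    {"travel": [0,0,0],"twist": [0,0,0.05],"jaw": 0},
    {"travel": [0,0,0],"twist": [0,0,0.04],"jaw": 0},
    {"travel": [0,0,0],"twist": [0,0,0],"jaw": 0}
  ]
}}

```text
time_s: 12.27
eef_pos: [0.5568, 0.0855, 0.057]
eef_rot: [-3.141, -0.002, -0.084]
wrist_force: [-0.0, -1.8, 3.0]
gripper_width: 0.155
grasp_force: 30.0
```

```bash
python3 m.py
```

```text
t 12.27 pos [0.5568 0.0855 0.057 ] rot [-3.1413e+00 -1.9000e-03 -8.4300e-02] F [-0.01 -1.85  2.99] w 0.155 g 30.0
travel_mm(tool now) [-0.  1.  0.] in target frame [-0.5  0.9  0. ] twist [ 1.000e-04 -1.900e-03 -4.892e-01]
M [-0.141  0.029  0.034] turn 0.489 q7 -1.971 e7 -0.253959484398365
```

Emit:
{"op": "step_arm", "data": {
  "deltas": [
    {"travel": [0,0,0],"twist": [0,0,0.03],"jaw": 0},
    {"travel": [0,0,0],"twist": [0,0,0],"jaw": 0}
  ]
}}

```text
time_s: 12.43
eef_pos: [0.5568, 0.0855, 0.0571]
eef_rot: [-3.141, -0.002, -0.115]
wrist_force: [0.2, -1.5, 4.5]
gripper_width: 0.158
grasp_force: 30.0
```

```bash
python3 m.py
```

```text
t 12.43 pos [0.5568 0.0855 0.0571] rot [-3.1409e+00 -1.9000e-03 -1.1520e-01] F [ 0.23 -1.49  4.54] w 0.158 g 30.01
travel_mm(tool now) [-0.   1.1  0.1] in target frame [-0.6  0.9  0.1] twist [-2.000e-04 -2.000e-03 -5.201e-01]
M [-0.089  0.034  0.045] turn 0.52 q7 -1.997 e7 -0.2271611988544464
```

Emit:
{"op": "step_arm", "data": {
  "deltas": [
    {"travel": [0,0,0],"twist": [0,0,0.03],"jaw": 0},
    {"travel": [0,0,0],"twist": [0,0,0],"jaw": 0}
  ]
}}

```text
time_s: 12.6
eef_pos: [0.5568, 0.0855, 0.057]
eef_rot: [-3.141, -0.002, -0.146]
wrist_force: [-0.2, -1.1, 5.0]
gripper_width: 0.158
grasp_force: 30.0
```

```bash
python3 m.py
```

```text
t 12.6 pos [0.5568 0.0855 0.057 ] rot [-3.1408e+00 -1.8000e-03 -1.4620e-01] F [-0.24 -1.07  5.  ] w 0.158 g 30.01
travel_mm(tool now) [0.  1.1 0. ] in target frame [-0.5  1.   0. ] twist [-3.000e-04 -2.000e-03 -5.511e-01]
M [-0.024  0.023  0.102] turn 0.551 q7 -2.022 e7 -0.23249697871506214
```

Emit:
{"op": "step_arm", "data": {
  "deltas": [
    {"travel": [0,0,0],"twist": [0,0,0.02],"jaw": 0},
    {"travel": [0,0,0],"twist": [0,0,0],"jaw": 0}
  ]
}}

```text
time_s: 12.77
eef_pos: [0.5568, 0.0855, 0.057]
eef_rot: [-3.141, -0.002, -0.166]
wrist_force: [-0.9, -0.2, 4.7]
gripper_width: 0.156
grasp_force: 30.0
```

```bash
python3 m.py|tail -1
```

```text
M [-0.027  0.007  0.09 ] turn 0.57 q7 -2.038 e7 -0.20030347164720297
```

Emit:
{"op": "step_arm", "data": {
  "deltas": [
    {"travel": [0,0,0],"twist": [0,0,0],"jaw": 0}
  ]
}}

```text
time_s: 12.85
eef_pos: [0.5568, 0.0856, 0.057]
eef_rot: [-3.141, -0.002, -0.165]
wrist_force: [0.3, -0.1, 5.8]
gripper_width: 0.159
grasp_force: 30.0
```

```bash
python3 m.py|tail -1
```

```text
M [-0.001  0.097  0.132] turn 0.57 q7 -2.038 e7 -0.09171161334961653
```

Emit:
{"op": "step_arm", "data": {
  "deltas": [
    {"travel": [0,0,0],"twist": [0,0,0.02],"jaw": 0},
    {"travel": [0,0,0],"twist": [0,0,0],"jaw": 0}
  ]
}}

```text
time_s: 13.02
eef_pos: [0.5568, 0.0856, 0.057]
eef_rot: [-3.141, -0.002, -0.185]
wrist_force: [-0.6, -0.8, 5.2]
gripper_width: 0.154
grasp_force: 30.0
```

```bash
python3 m.py|tail -1
```

```text
M [0.021 0.043 0.156] turn 0.59 q7 -2.055 e7 -0.2005119575187564
```

Emit:
{"op": "step_arm", "data": {
  "deltas": [
    {"travel": [0,0,0],"twist": [0,0,0.02],"jaw": 0},
    {"travel": [0,0,0],"twist": [0,0,0],"jaw": 0},
    {"travel": [0,0,0],"twist": [0,0,0],"jaw": 0}
  ]
}}

```text
time_s: 13.27
eef_pos: [0.5568, 0.0856, 0.057]
eef_rot: [-3.141, -0.002, -0.205]
wrist_force: [-1.0, -0.1, 5.2]
gripper_width: 0.157
grasp_force: 30.0
```

```bash
python3 m.py|tail -1
```

```text
M [ 0.069 -0.019  0.078] turn 0.61 q7 -2.071 e7 -0.09279975900426507
```

Emit:
{"op": "step_arm", "data": {
  "deltas": [
    {"travel": [0,0,0],"twist": [0,0,0.02],"jaw": 0},
    {"travel": [0,0,0],"twist": [0,0,0],"jaw": 0},
    {"travel": [0,0,0],"twist": [0,0,0],"jaw": 0}
  ]
}}

```text
time_s: 13.52
eef_pos: [0.5568, 0.0857, 0.057]
eef_rot: [-3.14, -0.002, -0.225]
wrist_force: [-1.1, -0.1, 5.1]
gripper_width: 0.159
grasp_force: 30.0
```

```bash
python3 m.py|tail -1
```

```text
M [0.078 0.051 0.049] turn 0.63 q7 -2.088 e7 -0.0928488071076572
```

Emit:
{"op": "step_arm", "data": {
  "deltas": [
    {"travel": [0,0,0],"twist": [0,0,0.02],"jaw": 0},
    {"travel": [0,0,0],"twist": [0,0,0],"jaw": 0},
    {"travel": [0,0,0],"twist": [0,0,0],"jaw": 0}
  ]
}}

```text
time_s: 13.77
eef_pos: [0.5569, 0.0857, 0.057]
eef_rot: [-3.14, -0.002, -0.245]
wrist_force: [1.2, 0.1, 4.8]
gripper_width: 0.163
grasp_force: 30.0
```

```bash
python3 m.py|tail -1
python3 - <<'E'
from h import *
c=[]
for n in('side','top'):
    p,d=manip.snapshot(n);np.savez(n+'4.npz',p=p,d=d)
    u,v=proj(n,V(0,.02,.045)).round().astype(int);print(n,u,v)
    c.append(cv2.resize(p[v-50:v+50,u-33:u+33],(400,600),interpolation=cv2.INTER_CUBIC))
cv2.imwrite('pics/k4.png',np.hstack(c)[:,:,::-1])
E
```

```text
M [0.001 0.136 0.069] turn 0.65 q7 -2.105 e7 -0.09295212803408504
side 283 199
top 245 235
```

View pics/k4.png

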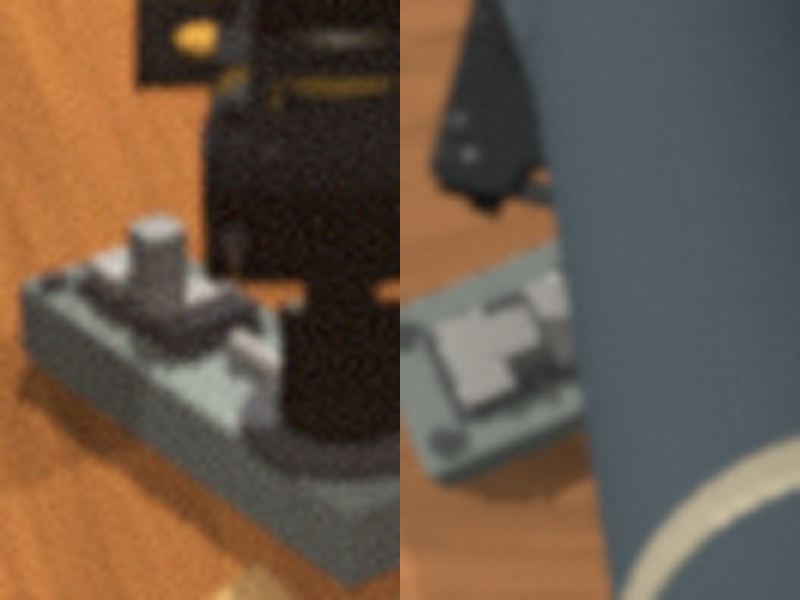

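The jaw has not clamped yet: the blank is at (158,260) in the side crop, and the settled joint-7 effort is flat at -0.0929. I'll keep going in small steps.

Emit:
{"op": "step_arm", "data": {
  "deltas": [
    {"travel": [0,0,0],"twist": [0,0,0.02],"jaw": 0},
    {"travel": [0,0,0],"twist": [0,0,0],"jaw": 0},
    {"travel": [0,0,0],"twist": [0,0,0],"jaw": 0}
  ]
}}

```text
time_s: 14.12
eef_pos: [0.5568, 0.0857, 0.057]
eef_rot: [-3.14, -0.002, -0.265]
wrist_force: [-0.2, 0.3, 4.9]
gripper_width: 0.159
grasp_force: 30.0
```

```bash
python3 m.py|tail -1
```

```text
M [0.036 0.101 0.065] turn 0.67 q7 -2.121 e7 -0.09285659529268742
```

Emit:
{"op": "step_arm", "data": {
  "deltas": [
    {"travel": [0,0,0],"twist": [0,0,0.02],"jaw": 0},
    {"travel": [0,0,0],"twist": [0,0,0],"jaw": 0},
    {"travel": [0,0,0],"twist": [0,0,0],"jaw": 0}
  ]
}}

```text
time_s: 14.37
eef_pos: [0.5568, 0.0858, 0.057]
eef_rot: [-3.14, -0.002, -0.285]
wrist_force: [-0.1, 0.3, 4.8]
gripper_width: 0.155
grasp_force: 30.0
```

```bash
python3 m.py|tail -1
```

```text
M [0.071 0.085 0.095] turn 0.69 q7 -2.138 e7 -0.1119376695714891
```

Emit:
{"op": "step_arm", "data": {
  "deltas": [
    {"travel": [0,0,0],"twist": [0,0,0.02],"jaw": 0},
    {"travel": [0,0,0],"twist": [0,0,0],"jaw": 0},
    {"travel": [0,0,0],"twist": [0,0,0],"jaw": 0}
  ]
}}

```text
time_s: 14.62
eef_pos: [0.5569, 0.0858, 0.057]
eef_rot: [-3.14, -0.002, -0.305]
wrist_force: [-0.2, 0.8, 5.0]
gripper_width: 0.158
grasp_force: 30.0
```

```bash
python3 m.py|tail -1
```

```text
M [0.101 0.018 0.063] turn 0.71 q7 -2.154 e7 -0.14151298440992832
```

The settled effort started rising at a turn of about 0.68, so the jaw has met the blank. Two more small steps should give about 0.07 rad past contact, or roughly 8 N.

Emit:
{"op": "step_arm", "data": {
  "deltas": [
    {"travel": [0,0,0],"twist": [0,0,0.02],"jaw": 0},
    {"travel": [0,0,0],"twist": [0,0,0],"jaw": 0},
    {"travel": [0,0,0],"twist": [0,0,0],"jaw": 0}
  ]
}}

```text
time_s: 14.87
eef_pos: [0.5569, 0.0858, 0.057]
eef_rot: [-3.14, -0.002, -0.325]
wrist_force: [-0.2, -0.1, 4.7]
gripper_width: 0.155
grasp_force: 30.0
```

```bash
python3 m.py|tail -1
```

```text
M [0.07  0.044 0.131] turn 0.729 q7 -2.171 e7 -0.17133663408458233
```

Emit:
{"op": "step_arm", "data": {
  "deltas": [
    {"travel": [0,0,0],"twist": [0,0,0.02],"jaw": 0},
    {"travel": [0,0,0],"twist": [0,0,0],"jaw": 0},
    {"travel": [0,0,0],"twist": [0,0,0],"jaw": 0}
  ]
}}

```text
time_s: 15.12
eef_pos: [0.5569, 0.0859, 0.057]
eef_rot: [-3.14, -0.002, -0.344]
wrist_force: [0.7, 0.5, 5.6]
gripper_width: 0.16
grasp_force: 30.0
```

```bash
python3 m.py|tail -1
```

```text
M [0.1   0.039 0.237] turn 0.749 q7 -2.187 e7 -0.19929181784391403
```

Emit:
{"op": "step_arm", "data": {
  "deltas": [
    {"travel": [0,0,0],"twist": [0,0,0],"jaw": 0.2},
    {"travel": [0,0,0],"twist": [0,0,0],"jaw": 0.3},
    {"travel": [0,0,0],"twist": [0,0,0],"jaw": 0.4},
    {"travel": [0,0,0],"twist": [0,0,0],"jaw": 0.4},
    {"travel": [0,0,0],"twist": [0,0,0],"jaw": 0.4}
  ]
}}

```text
time_s: 15.53
eef_pos: [0.5561, 0.0852, 0.0563]
eef_rot: [-3.141, -0.0, -0.345]
wrist_force: [-0.8, 0.5, -0.1]
gripper_width: 0.372
grasp_force: 0.0
```

Emit:
{"op": "step_arm", "data": {
  "deltas": [
    {"travel": [0,0,-8],"twist": [0,0,0],"jaw": 0.4},
    {"travel": [0,0,-20],"twist": [0,0,0],"jaw": 0.4},
    {"travel": [0,0,-30],"twist": [0,0,0],"jaw": 0.4},
    {"travel": [0,0,-30],"twist": [0,0,0],"jaw": 0.4},
    {"travel": [0,0,-30],"twist": [0,0,0],"jaw": 0.4}
  ]
}}

```text
time_s: 15.95
eef_pos: [0.5561, 0.0852, 0.1764]
eef_rot: [-3.141, -0.001, -0.345]
wrist_force: [0.4, -0.0, 0.5]
gripper_width: 0.4
grasp_force: 0.0
```

Emit:
{"op": "step_arm", "data": {
  "deltas": [
    {"travel": [-10,30,0],"twist": [0,0,0],"jaw": 0.4},
    {"travel": [-10,30,0],"twist": [0,0,0],"jaw": 0.4},
    {"travel": [-10,30,0],"twist": [0,0,0],"jaw": 0.4},
    {"travel": [-10,30,0],"twist": [0,0,0],"jaw": 0.4},
    {"travel": [-10,30,0],"twist": [0,0,0],"jaw": 0.4}
  ]
}}

```text
time_s: 16.37
eef_pos: [0.4575, -0.0399, 0.1752]
eef_rot: [-3.141, -0.002, -0.345]
wrist_force: [-0.1, 1.2, -0.2]
gripper_width: 0.395
grasp_force: 0.0
```

Emit:
{"op": "step_arm", "data": {
  "deltas": [
    {"travel": [-10,30,0],"twist": [0,0,0],"jaw": 0.4},
    {"travel": [-10,30,0],"twist": [0,0,0],"jaw": 0.4},
    {"travel": [-10,20,0],"twist": [0,0,0],"jaw": 0.4},
    {"travel": [0,0,0],"twist": [0,0,0],"jaw": 0.4},
    {"travel": [0,0,0],"twist": [0,0,0],"jaw": 0.4}
  ]
}}

```text
time_s: 16.78
eef_pos: [0.4028, -0.1048, 0.1751]
eef_rot: [-3.141, -0.002, -0.348]
wrist_force: [0.2, 0.0, -0.4]
gripper_width: 0.402
grasp_force: 0.0
```

```bash
python3 - <<'E'
from h import *
c=[]
for n in('top','side'):
    p,d=manip.snapshot(n)
    u,v=proj(n,V(0,0,.045)).round().astype(int)
    c.append(cv2.resize(p[v-45:v+45,u-60:u+60],(400,300),interpolation=cv2.INTER_CUBIC))
    c.append(cv2.resize(p[:,:],(400,300)))
cv2.imwrite('pics/end.png',np.vstack([np.hstack(c[:2]),np.hstack(c[2:])])[:,:,::-1])
E
```

```text
(no output)
```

View pics/end.png

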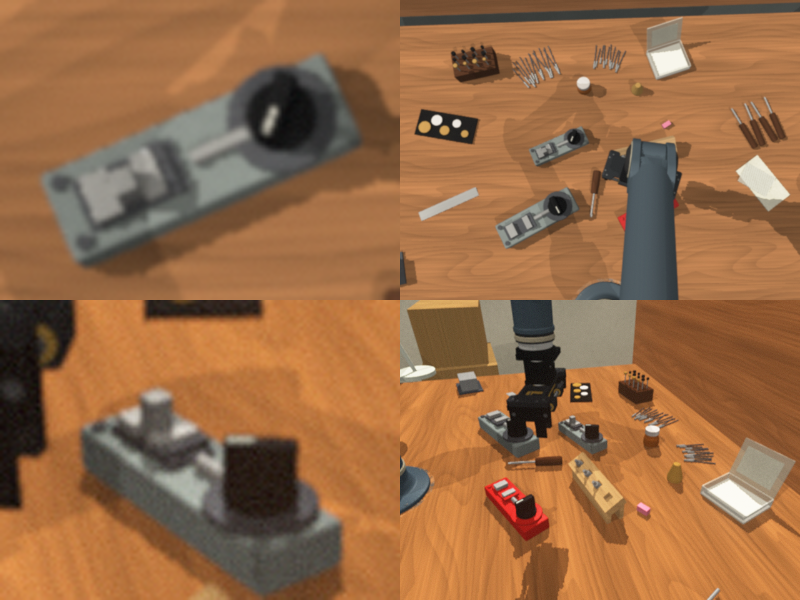

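The blank stands upright and square between the jaws, at (130,185) in the top crop and (157,410) in the side crop. The three rounds are still in the rack, nothing else has moved, and the arm is clear.

```bash
python3 -c "
from bench import manip
print(manip.finish_job())"
```

```text
the job is handed in; nothing more can be done
None
```

The job is handed in at about 17 s: the square blank stands upright between the vise jaws, clamped at an estimated 7–8 N (from the knob's stiffening), with the round blanks and other things left in place; no verdict was returned.

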